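# Press the rinse coupler onto the slanted port and hold it open

## Robot

A 6-joint arm with a two-finger parallel gripper is mounted at the origin on the work surface. World frame = base frame: x ahead of the robot, y to its left, z up, the work surface at z = 0. Lengths are in m, angles in rad, forces in N, time in s.
With the tool pointing down it reaches from about 0.35 to 0.775 m from the base axis. Payload 7.3 kg.
Tool frame: the origin (TCP) lies on the centre line of the jaws, within the pads' length; the fingertips stand 17 mm ahead of it and the grasp point (between the pads) lies 2 mm behind it (robot.tip_extent is the distance from the TCP to the fingertips, in m); z points along the fingers, y is the line along which they close (so a half turn about z gives the same grasp; the last joint's range is limited). The gripper opens to 92 mm and grips with 3 to 60 N. Pads are 19 mm wide; open, the fingers measure 130 mm over their backs; the gripper's body (75 mm by 190 mm) begins 47 mm behind the grasp point.
Start: joints at [1.063, 0.342, 1.524, -0, 1.275, -0.146], TCP at [0.186, 0.491, 0.244] pointing down, gripper open.
Joint ranges: [-2.53, 2.53], [-0.77, 2.02], [0.04, 2.7], [-1, 4.14], [0.28, 2.66], [-3.11, 3.11]. Speed limits (rad/s): [2.57, 2.57, 3.14, 3.14, 3.14, 3.14].

## Interface

Orientations are given as [roll, pitch, yaw] about the fixed x, y, z axes, in that order (R = Rz(yaw) Ry(pitch) Rx(roll)).
In Python, from cell import robot gives the robot as it stands.
- The arm moves only by the tool step_arm, never from a script. Its argument "motion" is a list of rows, each a list of 2 entries, a list of its own where there are three numbers: the shift along the tool's x, y, z in units of 60 mm (1.0 is 60 mm), then the turn about the tool's z in rad. In form: [[[x, y, z], spin], ...]. A call has 1 to 10 rows; each row is the pose to reach, as a shift and turn from the pose commanded when the call began, along the tool's axes at that moment; what a row does not reach only later rows make up. A row lasts 1/8 s, in which the tool goes at most 62.5 mm and 10.7 degrees, less where a joint would pass 70% of its speed; a pose out of reach is approached as far as the arm can. A call with a gripper value outside its range is refused whole. "hand" is the closure in counts, from 0 (fully open) to 255 (shut), set as the call begins (left out, the last holds). The fingers move at their own pace and stop on an object; "squeeze" is the grip in N (left out, the last holds). Time passes only in rows, so rows that repeat a pose let the fingers close. It gives the time, the measured TCP pose, the force, the opening and the grip force at its end, in the units of the state.
- robot.observe(): the state, without advancing time (a new reading comes with each control period).
- robot.read_camera(name): name is "scene" or "side" or "wrist"; returns a dict with "pixels" (480x640x3 uint8, red, green, blue), "intrinsics" (3x3 intrinsics, pixels), "xyz" and "rotation" of the camera in the world; the wrist camera has in their place "T_tool_cam" (4x4, takes a point from camera to tool coordinates, whose origin is the TCP and whose axes are the flange's). Camera axes: x right, y up, looking along -z (the intrinsics and any distortion apply to the point x, -y, -z); pixel columns grow to the right and rows downward; lengths in m; the calibration is good to about 2 mm. A picture is of the moment at which its call begins: read the wrist's pose just before it. There is no depth.
- robot.hand_in(): hands the job in; it is judged then, once.
The state is a dict: "time": time; "qpos": joint angles; "qvel": joint speeds; "joint_efforts": joint torques, N m; "tool_pos": TCP position; "tool_rot": TCP orientation; "contact_force": force on the tool from outside, world axes, zero at the start; "torque": the same for the moment, N m; "opening": finger opening in m; "grip_force": force on a finger pad.
Only numpy, scipy, OpenCV 4.12 (cv2) and the standard library are available. Lean on these libraries where they do the work, as an engineer would, in place of code of your own. Each camera call takes 0.05 s, during which the arm holds its last target. There are 200 camera calls.

## Task

Take the steel rinse coupler (the tall one with the round neck) off its drying peg and push it squarely, mouth first, onto the slanted nipple of the port block until it snaps over the catch balls and the sprung collar is pushed right down. The port only stays open while it is pressed, so finish still gripping the coupler by its neck and holding it fully home against the spring; leave the other things where they stand.

Things in the scene. Friction and masses are not known exactly. Their poses are not given: they have to be found in the camera images.
- coupler_neck (a point): Coupler, loose, round polished steel, 90 mm tall, about 0.25 kg: a skirt 38 mm across (lower 45 mm), a flat shoulder, above it a solid neck 28 mm across, 45 mm long, to grip. Starts mouth down on one of the rack's three pegs. This point: on its axis in the neck, 68 mm above the mouth rim, 23 above the shoulder, 22 below the top. z axis: from mouth to top.
- coupler_mouth (a point): Centre of the coupler's mouth (plane of its lower rim), on its axis, axes as coupler_neck. Inside, a funnel 32 mm wide narrows within 8 mm to a lip of 20.4 mm bore (8 to 12 mm from the rim); behind it the bore is 27 mm wide, up to a roof 45 mm from the rim.
- rack: Fixed white drying rack: plate 60 mm (its x) by 230 mm (its y), 15 mm high, three upright pegs 16 mm across and 38 mm tall on it at its y = -75, 0, 75 mm. They carry, in any order, the coupler, a clear cup upside down (30 mm across, 52 tall) and a steel sleeve (38 across, 45 tall), their rims on the plate. Origin: centre of the underside; z up.
- nipple: Fixed steel nipple on a grey port block (120 x 100 x 50 mm), leaning 30 degrees from vertical to the block's front, roughly towards the robot. Origin: centre of its foot, on a 48 mm round boss; z runs up along the nipple. 18 mm across up to z = 38 mm, then a cone to an 8 mm tip at z = 46. The coupler is fully home with its mouth rim at z = 10 mm, snapped in below z = 13.
- collar (a joint): Slide of the sprung steel collar (40 mm across, 6 thick) round the nipple, pushed down by the coupler's rim: 0 = up, its face at the nipple's z = 20 mm; 0.010 m = fully down, face at z = 10 mm, a stop. The spring gives 5 N at first, 12 N fully down, more than the catch balls can hold fully home: a coupler let go is pushed back 4 mm or more and may come off. Pushing home takes up to about 20 N in all.
- catch_left (a joint): Sprung ball, 3.5 mm proud of the nipple's +y side at its z = 30 mm; the coupler's lip rides over it while the mouth goes from about z = 26 to 14 mm, then it springs out behind the lip. 0 = sprung out, up to 0.0035 m = pushed in (about 0.002 while the lip passes).
- catch_right (a joint): Catch ball on the nipple's -y side, the same.
- vial_cup: Bystander: clear plastic cup upside down on a peg of the rack; origin at its rim on the rack's plate.
- sleeve: Bystander: plain steel sleeve on a peg of the rack, 38 mm across, 45 mm tall; origin at its foot.
- reagent_bottle: Bystander: amber bottle, 62 mm across, 140 mm tall, beyond the port block; origin at its foot.
- beaker: Bystander: glass beaker, 70 mm across, 85 mm tall; origin at its foot.
- specimen_jar: Bystander: clear jar with a white lid, 52 mm across, 60 mm tall, nearer the robot than the port block; origin at its foot.
- dish: Bystander: clear flat dish, 60 mm across, 16 mm tall, nearer the robot; origin at its foot.
Mind the look-alikes: they are no part of the job. What is shaped like the part that bears coupler_neck but green or red is not meant.

How it is judged:
On the way, in this order (a step that is already met when the one before it is completed fails the run):
1. the coupler is lifted clear of its peg, in the fingers (z of coupler_mouth in the frame of rack above 0.056 m and contact force between the fingers and coupler above 1 N), for 0.1 s.
2. the coupler has snapped past both catch balls and pushed the collar down (value of joint collar above 0.0075 m and z of coupler_mouth in the frame of nipple below 0.0135 m and x of coupler_mouth in the frame of nipple between -0.003 and 0.003 m and y of coupler_mouth in the frame of nipple between -0.003 and 0.003 m and angle between the z axis of coupler_neck and the z axis of nipple, either way round below 0.12 rad and value of joint each of catch_left, catch_right below 0.001 m), for 0.2 s.
At the end, for the whole second after the job is handed in: Coupler mouth at most 13.5 mm up the nipple (home is 10), within 3 mm of its axis each way and 0.12 rad of square; catch balls out (under 1 mm); collar down more than 7.5 mm and pushing back over 5 N; fingers still hold the coupler (over 3 N), under 0.02 m/s (all of step 2 and contact force between coupler and collar above 5 N and contact force between the fingers and coupler above 3 N and linear speed of coupler below 0.02 m/s); the arm keeps its last pose, push and grip.
It fails at once if another thing is pushed away or knocked over (moved more than 30 mm) (distance of any of vial_cup, sleeve, reagent_bottle, beaker, specimen_jar, dish from where it was at the start of the episode above 0.03 m).
It also fails if it takes over 38 s, if anything falls off the work surface, if the arm or the gripper's body presses on something with over 40 N, if the wrist force passes 120 N, or if a joint passes its speed limit or range.

## Working session

There is one attempt and no reset: what is moved stays moved. The work goes in short steps, Python scripts to look and compute and a tool call to move; the robot and the scene stay as the last step left them, time stands still between calls to the robot, and variables do not carry over. Pictures are saved under pics/ and viewed, at most 10 in all, crops included, and the job is handed in when it is done.

Besides the shell and the picture viewer there is one more tool, called as name([rows], argument=value, ...), one row to a line, values as JSON. step_arm: Moves the arm, as the interface text tells. Its arguments: {"type":"object","properties":{"motion":{"type":"array"},"hand":{"type":"number"},"squeeze":{"type":"number"}},"required":["motion"]}

```bash
mkdir -p pics; ls
cat > h.py <<'E'
import numpy as np, cv2, pickle
from cell import robot
def cam(name,fn=None):
    s=robot.observe(); c=robot.read_camera(name)
    if fn:
        cv2.imwrite('pics/'+fn+'.png',c['pixels'][:,:,::-1]); pickle.dump((s,c),open('pics/'+fn+'.pkl','wb'))
    return s,c
E
python3 - <<'E'
from h import *
s,c=cam('scene','scene0'); print(s); print({k:v for k,v in c.items() if k!='pixels'})
s,c=cam('side','side0'); print({k:v for k,v in c.items() if k!='pixels'})
s,c=cam('wrist','wrist0');print({k:v for k,v in c.items() if k!='pixels'})
E
```

```text
pics
{'time': 0.0, 'qpos': array([ 1.06301979e+00,  3.42719390e-01,  1.52502084e+00, -9.38853445e-06,
        1.27532590e+00, -1.45987457e-01]), 'qvel': array([ 0.00022255,  0.00091329, -0.00059455, -0.0006588 , -0.00013074,
        0.00088959]), 'joint_efforts': array([ 1.17484367e-03, -4.31249464e+01, -2.44212914e+01,  7.18196877e-02,
        5.59981016e-02, -1.49091438e-04]), 'tool_pos': array([0.18562036, 0.4907036 , 0.24304531]), 'tool_rot': array([-3.14013354e+00, -2.05463883e-04,  2.77980616e+00]), 'contact_force': array([-0.49760851, -0.71932178,  0.88977572]), 'torque': array([-0.05166671, -0.01010907, -0.01182249]), 'grip_force': 0.0, 'opening': 0.09164364340627823}
{'intrinsics': array([[592.45086599,   0.        , 326.75853313],
       [  0.        , 592.45086599, 237.65540827],
       [  0.        ,   0.        ,   1.        ]]), 'xyz': array([1.15339904, 0.65618865, 0.82804803]), 'rotation': array([8.51949620e-01, 1.52630855e-03, 2.37449792e+00])}
{'intrinsics': array([[459.88439105,   0.        , 318.14911313],
       [  0.        , 459.88439105, 237.18916979],
       [  0.        ,   0.        ,   1.        ]]), 'xyz': array([ 0.33691596, -0.77362228,  0.57283085]), 'rotation': array([ 1.05843575,  0.0253419 , -0.28698834])}
{'intrinsics': array([[369.61113783,   0.        , 319.04921491],
       [  0.        , 369.61113783, 239.56797325],
       [  0.        ,   0.        ,   1.        ]]), 'T_tool_cam': array([[ 3.83652926e-05,  9.53248292e-01,  3.02188173e-01,
         8.34797377e-02],
       [ 9.99999834e-01, -2.10478510e-04,  5.36993201e-04,
        -7.18421971e-04],
       [ 5.75491968e-04,  3.02188102e-01, -9.53248142e-01,
        -1.40258273e-01],
       [ 0.00000000e+00,  0.00000000e+00,  0.00000000e+00,
         1.00000000e+00]])}
```

View pics/scene0.png

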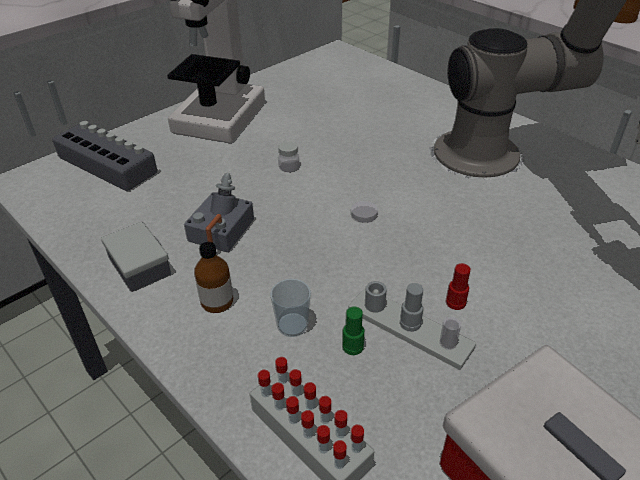

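View pics/side0.png

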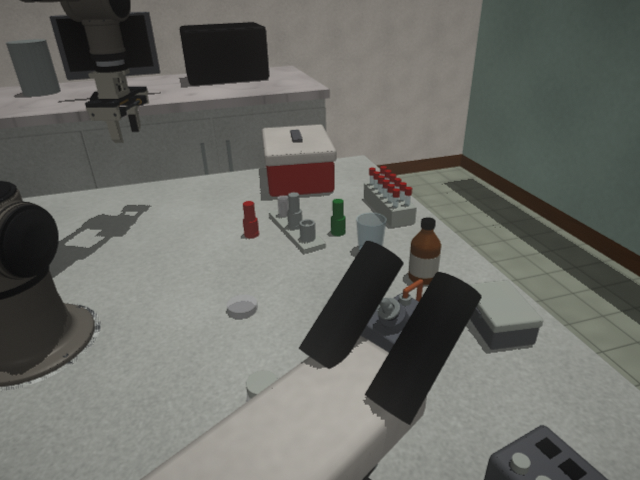

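The scene view shows five things that could be taken for the coupler: steel with a neck on the middle peg (412,305), red (458,286), green (353,330), the sleeve (375,295) and the cup (450,333). I choose the steel one at (412,305). The nipple is at (227,185). Next, one close crop to check.

Run:
```python
import cv2,numpy as np
a=cv2.imread('pics/scene0.png')
A=cv2.resize(a[265:370,345:485],None,fx=4,fy=4,interpolation=cv2.INTER_CUBIC)  #560x420
B=cv2.resize(a[165:255,175:265],None,fx=4,fy=4,interpolation=cv2.INTER_CUBIC) #360
im=np.zeros((420,800,3),np.uint8); im[:,:440]=A[:,:440]; im[:360,440:800]=B
cv2.imwrite('pics/c1.png',im)
s=cv2.imread('pics/side0.png')
A=cv2.resize(s[180:260,235:335],None,fx=4,fy=4,interpolation=cv2.INTER_CUBIC)
B=cv2.resize(s[260:360,350:450],None,fx=4,fy=4,interpolation=cv2.INTER_CUBIC)
im=np.zeros((400,800,3),np.uint8); im[:320,:400]=A; im[:,400:]=B
cv2.imwrite('pics/c2.png',im)
```

```text
(no output)
```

View pics/c1.png

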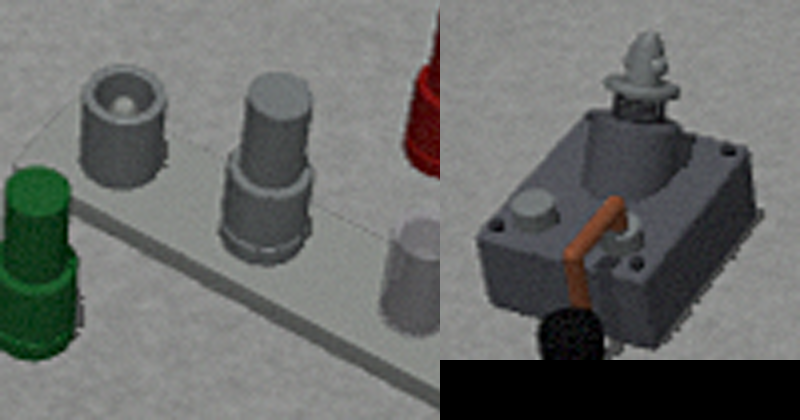

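View pics/c2.png

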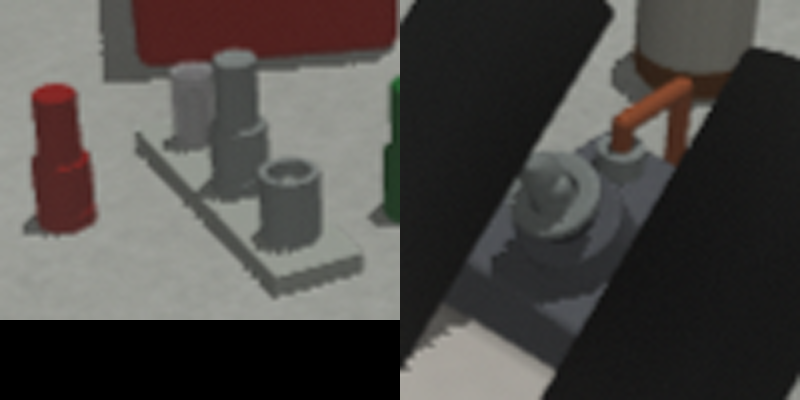

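```bash
cat >> h.py <<'E'
from scipy.spatial.transform import Rotation as R
def cp(n,s,c):
    if 'xyz' in c: return c['xyz'],R.from_euler('xyz',c['rotation']).as_matrix(),c['intrinsics']
    T=c['T_tool_cam'];Rt=R.from_euler('xyz',s['tool_rot']).as_matrix()
    return s['tool_pos']+Rt@T[:3,3],Rt@T[:3,:3],c['intrinsics']
def ray(P,u,v):
    o,r,K=P; d=r@np.array([(u-K[0,2])/K[0,0],-(v-K[1,2])/K[1,1],-1]); return o,d/np.linalg.norm(d)
def atz(P,u,v,z):
    o,d=ray(P,u,v); return o+d*(z-o[2])/d[2]
def tri(rs):
    A=sum(np.eye(3)-np.outer(d,d) for o,d in rs);b=sum((np.eye(3)-np.outer(d,d))@o for o,d in rs)
    x=np.linalg.solve(A,b); return x,[np.linalg.norm(np.cross(x-o,d)) for o,d in rs]
def proj(P,X):
    o,r,K=P;q=r.T@(np.array(X)-o); return np.array([K[0,2]+K[0,0]*q[0]/-q[2],K[1,2]-K[1,1]*q[1]/-q[2]])
def load(fn):
    s,c=pickle.load(open('pics/'+fn+'.pkl','rb'));return cp('',s,c)
E
python3 - <<'E'
from h import *
np.set_printoptions(precision=4,suppress=True)
S=load('scene0');D=load('side0')
f=lambda x,y:(345+x/4,265+y/4); g=lambda x,y:(175+(x-440)/4,165+y/4); h=lambda x,y:(235+x/4,180+y/4); k=lambda x,y:(350+(x-400)/4,260+y/4)
print('coup',atz(S,*f(279,95),.105),atz(D,*h(235,58),.105),tri([ray(S,*f(279,95)),ray(D,*h(235,58))]))
print('sleeve',atz(S,*f(122,95),.06),atz(D,*h(289,168),.06))
print('cup top', atz(S,451,323,.067))
print('tip',tri([ray(S,*g(651,36)),ray(D,*k(560,185))]))
print('collar',tri([ray(S,*g(641,88)),ray(D,*k(553,195))]))
for n,p in dict(back_l=(585,110),right=(750,148),front=(480,238),near=(642,290)).items(): print(n,atz(S,*g(*p),.05))
for n,p in dict(jar=(289,150),dish=(364,214),beaker=(291,290),bottle=(207,250)).items(): print(n,atz(S,*p,dict(jar=.06,dish=.016,beaker=.085,bottle=.14)[n]))
E
```

```text
coup [0.5649 0.2579 0.105 ] [0.5649 0.2559 0.105 ] (array([0.5649, 0.2576, 0.1045]), [np.float64(0.0004158037932792031), np.float64(0.00041580379327931937)])
sleeve [0.5788 0.1843 0.06  ] [0.5789 0.1853 0.06  ]
cup top [0.5517 0.3301 0.067 ]
tip (array([ 0.5988, -0.2305,  0.1087]), [np.float64(0.007213017922615524), np.float64(0.007213017922615648)])
collar (array([ 0.6099, -0.2171,  0.0893]), [np.float64(0.000601456889281578), np.float64(0.0006014568892818885)])
back_l [ 0.6146 -0.2682  0.05  ]
right [ 0.571  -0.1789  0.05  ]
front [ 0.7173 -0.216   0.05  ]
near [ 0.682  -0.1256  0.05  ]
jar [ 0.3904 -0.2658  0.06  ]
dish [ 0.3975 -0.0127  0.016 ]
beaker [0.7048 0.1001 0.085 ]
bottle [ 0.7792 -0.0309  0.14  ]
```

Run:
```python
from h import *
np.set_printoptions(precision=4,suppress=True)
S=load('scene0')
print('red top',atz(S,462,268,.09),'green top',atz(S,354,312,.09),'box',atz(S,545,350,.15))
print('tip',atz(S,227.7,174,.111))
```

```text
red top [0.4523 0.2754 0.09  ] green top [0.666 0.214 0.09 ] box [0.5615 0.4895 0.15  ]
tip [ 0.5941 -0.2248  0.111 ]
```

step_arm([
  [[-7.29,-1.39,0],1.03],
  [[-7.29,-1.39,0],1.03],
  [[-7.29,-1.39,0],1.03],
  [[-7.29,-1.39,0],1.03],
  [[-7.29,-1.39,0],1.03],
  [[-7.29,-1.39,0.5],1.03],
  [[-7.29,-1.39,0.72],1.03],
  [[-7.29,-1.39,0.72],1.03],
  [[-7.29,-1.39,0.72],1.03],
  [[-7.29,-1.39,0.72],1.03],
], hand=100)

```text
time: 1.4
tool_pos: [0.5644, 0.2594, 0.2013]
tool_rot: [3.141, -0.001, 1.751]
contact_force: [-1.3, -0.3, -0.0]
opening: 0.0562
grip_force: 0.0
```

Run:
```python
from h import *
s,c=cam('wrist','wrist1');P=cp('',s,c)
print(s['tool_pos'],[proj(P,p).round(1) for p in ([.565,.2576,.105],[.565,.2576,.06],[.5644,.2594,.105])])
```

```text
[0.56442678 0.25943688 0.20133354] [array([321.5, 252.3]), array([321.2, 233.3]), array([321.1, 249.7])]
```

View pics/wrist1.png

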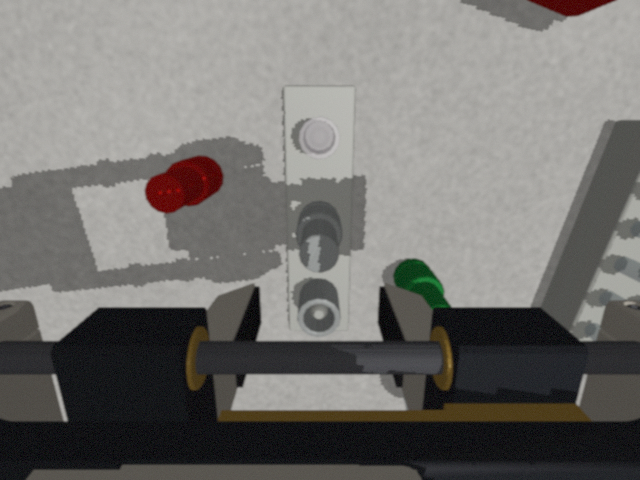

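The wrist view shows the steel coupler's top at about (320,253), where it was predicted, centred between the fingers. Going down and gripping.

step_arm([
  [[-0.03,0,0.8],0],
  [[-0.03,0,1.5],0],
  [[-0.03,0,1.97],0],
  [[-0.03,0,1.97],0],
])

```text
time: 1.95
tool_pos: [0.5637, 0.2572, 0.0812]
tool_rot: [-3.138, 0.0, 1.752]
contact_force: [0.2, 0.2, 0.2]
opening: 0.0557
grip_force: 0.0
```

step_arm([
  [[0,0,0],0],
  [[0,0,0],0],
  [[0,0,0],0],
  [[0,0,0],0],
  [[0,0,0],0],
  [[0,0,0],0],
], hand=255, squeeze=25)

```text
time: 2.7
tool_pos: [0.566, 0.2566, 0.0833]
tool_rot: [3.14, -0.0, 1.75]
contact_force: [-1.6, -0.5, 6.2]
opening: 0.0276
grip_force: 25.0
```

step_arm([
  [[0,0,-0.3],0],
  [[0,0,-0.7],0],
  [[0,0,-1.2],0],
  [[0,0,-1.7],0],
  [[0,0,-2],0],
  [[0,0,-2],0],
  [[0,0,-2],0],
])

```text
time: 3.58
tool_pos: [0.5652, 0.2562, 0.2015]
tool_rot: [-3.14, 0.0, 1.75]
contact_force: [-0.1, 0.4, -3.0]
opening: 0.0274
grip_force: 25.0
```

step_arm([
  [[-0.8,-0.2,-0.3],0.18],
  [[-1.7,-0.4,-0.3],0.36],
  [[-2.6,-0.6,-0.3],0.54],
  [[-3.5,-0.8,-0.3],0.72],
  [[-4.4,-1.0,-0.3],0.9],
  [[-5.3,-1.22,-0.3],1.08],
  [[-6.2,-1.44,-0.3],1.2],
  [[-7.1,-1.65,-0.3],1.3],
  [[-7.8,-1.8,-0.3],1.3],
  [[-8.24,-1.91,-0.3],1.3],
])

```text
time: 4.82
tool_pos: [0.54, -0.2525, 0.2188]
tool_rot: [-3.14, 0.001, 0.448]
contact_force: [0.4, 0.3, -2.5]
opening: 0.0278
grip_force: 25.0
```

step_arm([
  [[0,0,0],0],
  [[0,0,0],0],
])

```text
time: 5.08
tool_pos: [0.5406, -0.2497, 0.2193]
tool_rot: [-3.139, 0.001, 0.45]
contact_force: [-0.4, -0.2, -2.6]
opening: 0.0274
grip_force: 25.0
```

Run:
```python
from h import *
s,c=cam('wrist','wrist2');P=cp('',s,c)
cam('side','side2');cam('scene','scene2')
print(s['tool_pos'],s['tool_rot'],proj(P,[.5955,-.2245,.111]))
```

```text
[ 0.54058281 -0.24972843  0.21931064] [-3.13942259e+00  7.98442539e-04  4.49767538e-01] [321.65214932 154.63925789]
```

View pics/wrist2.png

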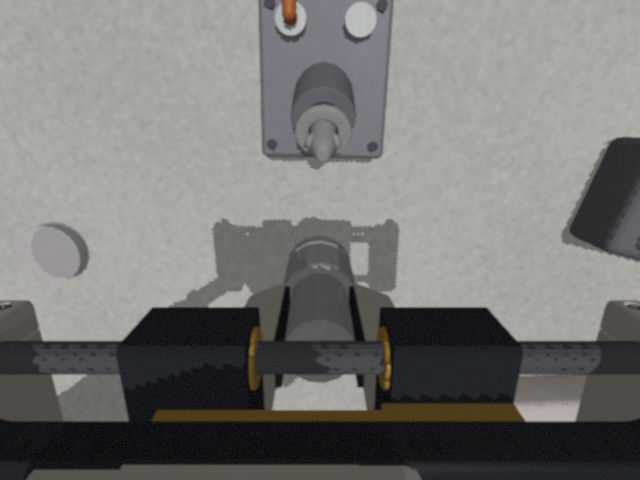

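Run:
```python
from h import *
from scipy.optimize import least_squares
np.set_printoptions(precision=4,suppress=True)
S=load('scene0');D=load('side0');W=load('wrist2')
cs=[atz(W,264,156,.05),atz(W,383,157,.05),atz(W,261,15,.05),atz(W,391,15,.05)]
print(np.array(cs)); mid=(cs[0]+cs[1])/2; mb=(cs[2]+cs[3])/2; d=mid-mb; print('yaw block',np.arctan2(-d[1],-d[0]), np.arctan2(*( -(cs[1]-cs[0])[[0]],(cs[1]-cs[0])[1:2])), np.linalg.norm(cs[0]-cs[1]))
obs=[(S,46,(227.7,174.3)),(W,46,(322,156)),(S,20,(225.2,186.5)),(D,20,(388.7,308)),(W,20,(324,130.5))]
def X(p,z):
    l=np.array([-np.cos(p[3]),-np.sin(p[3])]); return p[:3]+z/1000*np.r_[.5*l,.866]
f=lambda p: np.r_[np.concatenate([proj(P,X(p,z))-u for P,z,u in obs]),(p[3]-.45)*50]
r=least_squares(f,[.61,-.217,.07,.45]);print(r.x,r.fun,X(r.x,46),X(r.x,10))
p=r.x;l=np.array([-np.cos(p[3]),-np.sin(p[3]),0]);n=.5*l+np.r_[0,0,.866];a=np.cross(n,[l[1],-l[0],0]);b=np.array([l[1],-l[0],0])
def draw(fn,P,box):
    im=cv2.imread('pics/'+fn+'.png');x,y,w,hh=box;k=4;im=cv2.resize(im[y:y+hh,x:x+w],None,fx=k,fy=k,interpolation=cv2.INTER_CUBIC)
    for z,rr in((46,4),(20,20),(14,20),(0,24),(38,9)):
        q=[(proj(P,X(p,z)+rr/1000*(a*np.cos(t)+b*np.sin(t)))-[x-.5,y-.5])*k for t in np.linspace(0,6.283,30)]
        cv2.polylines(im,[np.array(q,int)],1,(0,255,255),1)
    return im
out=np.hstack([draw('scene0',S,(190,160,65,90)),draw('side0',D,(360,270,65,90)),draw('wrist2',W,(290,75,70,90))])
cv2.imwrite('pics/fit.png',out)
```

```text
[[ 0.5694 -0.1849  0.05  ]
 [ 0.6111 -0.2731  0.05  ]
 [ 0.662  -0.1429  0.05  ]
 [ 0.7035 -0.229   0.05  ]]
yaw block 0.4356302404887699 [-2.6998] 0.09761452588528614
[ 0.6172 -0.2151  0.0735  0.4409] [-1.0708 -0.7922  0.8102 -2.08   -0.2928 -0.823  -1.1706  0.9667 -1.1877
  1.6332 -0.4543] [ 0.5964 -0.2249  0.1133] [ 0.6127 -0.2172  0.0822]
```

View pics/fit.png

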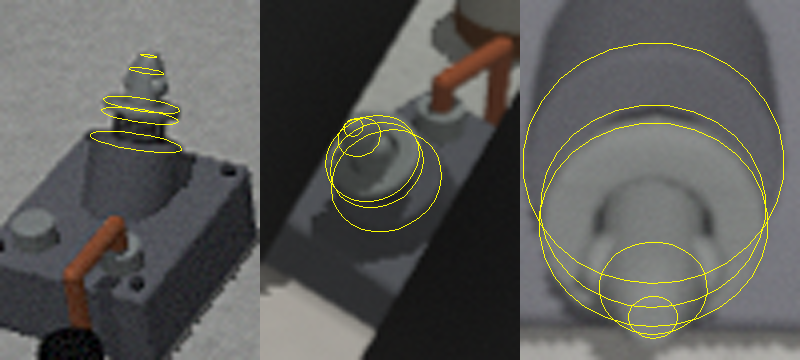

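The overlay fits the nipple and collar in all three views to about 2 mm (nipple tip near (322,157) in the wrist view). Next I set the funnel over the tip, then tilt by pulling the neck towards the lean.

step_arm([
  [[0.5,0.03,0],0.01],
  [[1.05,0.03,0],0.01],
  [[1.05,0.03,0.3],0.01],
  [[1.05,0.03,0.5],0.01],
  [[1.05,0.03,0.65],0.01],
  [[1.05,0.03,0.74],0.01],
  [[1.05,0.03,0.74],0.01],
  [[1.05,0.03,0.74],0.01],
], squeeze=12)

```text
time: 6.22
tool_pos: [0.5986, -0.2249, 0.1765]
tool_rot: [3.141, -0.001, 0.439]
contact_force: [-0.3, -0.2, -2.8]
opening: 0.0275
grip_force: 12.0
```

Run:
```python
from h import *
s,c=cam('scene','scene3');s,d=cam('side','side3')
k=lambda c,x,y:cv2.resize(c['pixels'][y:y+100,x:x+100,::-1],None,fx=4,fy=4,interpolation=cv2.INTER_CUBIC)
cv2.imwrite('pics/c3.png',np.hstack([k(c,180,120),k(d,330,230)]))
print(s['tool_pos'],s['contact_force'],s['torque'])
```

```text
[ 0.5986527  -0.22494619  0.17650572] [ 0.03612744  0.89301234 -2.70510534] [-0.14454467  0.13495462 -0.01348324]
```

View pics/c3.png

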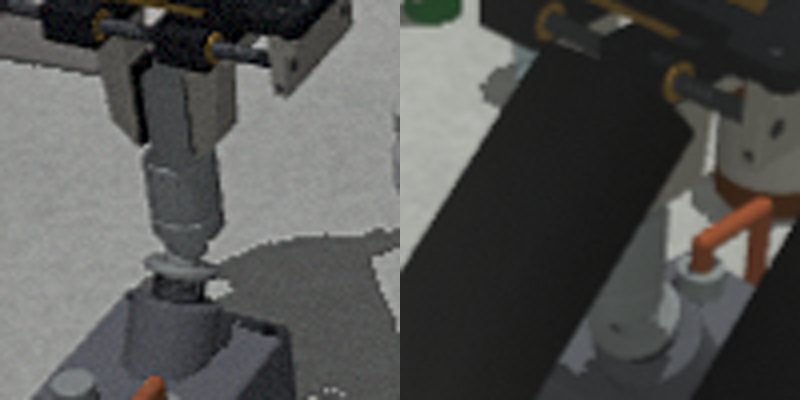

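The crop shows the coupler upright, with the nipple tip just inside its funnel at (185,245). Now the tilt.

step_arm([
  [[-0.06,0,0.03],0],
  [[-0.12,0,0.06],0],
  [[-0.18,0,0.09],0],
  [[-0.24,0,0.12],0],
  [[-0.3,0,0.15],0],
  [[-0.36,0,0.18],0],
  [[-0.42,0,0.21],0],
  [[-0.48,0,0.24],0],
  [[-0.51,0,0.26],0],
  [[-0.51,0,0.26],0],
])

```text
time: 7.58
tool_pos: [0.5705, -0.2377, 0.16]
tool_rot: [-3.141, 0.0, 0.44]
contact_force: [1.6, 1.7, -3.0]
opening: 0.0275
grip_force: 12.0
```

Run:
```python
from h import *
s,c=cam('scene','scene4');s,d=cam('side','side4')
k=lambda c,x,y:cv2.resize(c['pixels'][y:y+100,x:x+100,::-1],None,fx=4,fy=4,interpolation=cv2.INTER_CUBIC)
cv2.imwrite('pics/c4.png',np.hstack([k(c,180,120),k(d,330,230)]))
print(s['tool_pos'],s['contact_force'],s['torque'])
```

```text
[ 0.5705627  -0.23770765  0.16006323] [ 0.66570387  1.17026106 -3.71522017] [ 0.14438601 -0.18652904  0.02986928]
```

View pics/c4.png

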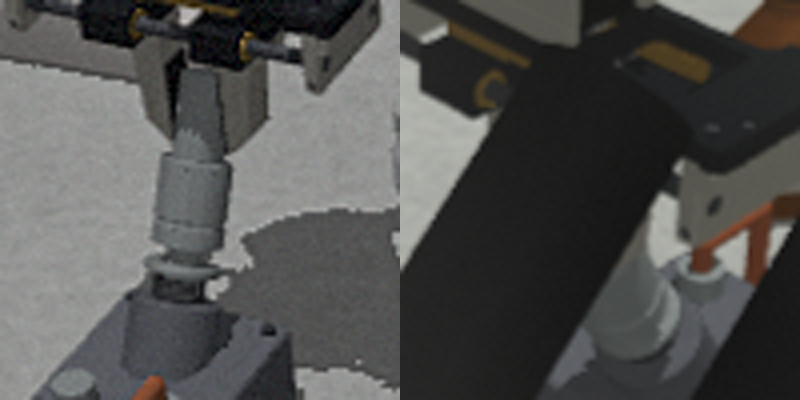

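The coupler now leans onto the nipple. Seating it lightly along the axis first.

step_arm([
  [[0.01,0,0.02],0],
  [[0.02,0,0.04],0],
  [[0.03,0,0.06],0],
  [[0.04,0,0.08],0],
  [[0.05,0,0.095],0],
  [[0.06,0,0.105],0],
  [[0.06,0,0.105],0],
], squeeze=15)

```text
time: 8.55
tool_pos: [0.5741, -0.236, 0.1537]
tool_rot: [-3.141, -0.0, 0.44]
contact_force: [0.9, 0.6, -1.7]
opening: 0.0277
grip_force: 15.0
```

step_arm([
  [[0,0,0],0],
  [[0,0,0],0],
  [[0.01,0,0.017],0],
  [[0.02,0,0.035],0],
  [[0.03,0,0.052],0],
  [[0.04,0,0.07],0],
  [[0.05,0,0.087],0],
  [[0.06,0,0.104],0],
  [[0.07,0,0.121],0],
  [[0.07,0,0.121],0],
], squeeze=60)

```text
time: 9.8
tool_pos: [0.5779, -0.2345, 0.1466]
tool_rot: [-3.142, 0.0, 0.44]
contact_force: [-2.5, -0.9, 3.1]
opening: 0.027
grip_force: 60.0
```

step_arm([
  [[0.01,0,0.017],0],
  [[0.02,0,0.035],0],
  [[0.03,0,0.052],0],
  [[0.03,0,0.052],0],
])

```text
time: 10.3
tool_pos: [0.5793, -0.2339, 0.144]
tool_rot: [3.141, 0.0, 0.44]
contact_force: [-4.9, -0.5, 6.0]
opening: 0.027
grip_force: 60.0
```

step_arm([
  [[0.01,0,0.017],0],
  [[0.02,0,0.035],0],
  [[0.025,0,0.045],0],
  [[0.025,0,0.045],0],
])

```text
time: 10.8
tool_pos: [0.5796, -0.2339, 0.1433]
tool_rot: [3.14, 0.002, 0.44]
contact_force: [-14.5, -1.2, 18.7]
opening: 0.0273
grip_force: 60.0
```

step_arm([
  [[0.01,0,0.015],0],
  [[0.01,0,0.015],0],
  [[0.01,0,0.015],0],
])

```text
time: 11.18
tool_pos: [0.5797, -0.234, 0.1432]
tool_rot: [3.14, 0.003, 0.44]
contact_force: [-17.0, -1.5, 23.3]
opening: 0.0267
grip_force: 60.0
```

Run:
```python
from h import *
p=np.array([.6172,-.2151,.0735]);l=np.array([-np.cos(.44),-np.sin(.44),0]);n=.5*l+np.r_[0,0,.866];b=np.array([l[1],-l[0],0]);a=np.cross(n,b)
s,c=cam('scene','scene5');s,d=cam('side','side5')
def k(c,x,y):
    P=cp('',s,c);im=cv2.resize(c['pixels'][y:y+80,x:x+66,::-1],None,fx=6,fy=6,interpolation=cv2.INTER_CUBIC);o=im.copy()
    for z,rr,col in((10,19,(0,255,255)),(100,14,(0,255,0)),(55,19,(255,0,255))):
        q=[(proj(P,p+z/1000*n+rr/1000*(a*np.cos(t)+b*np.sin(t)))-[x-.5,y-.5])*6 for t in np.linspace(0,6.283,30)]
        cv2.polylines(im,[np.array(q,int)],1,col,1)
    return np.hstack([o,im])
o=k(c,192,140); cv2.imwrite('pics/c5.png',o)
print(s['tool_pos'],s['contact_force'],s['torque'],o.shape)
```

```text
[ 0.57970716 -0.23392892  0.14317971] [-17.60531976  -2.7789357   23.47005954] [-0.03030601  2.58163853  0.17787243] (480, 792, 3)
```

View pics/c5.png

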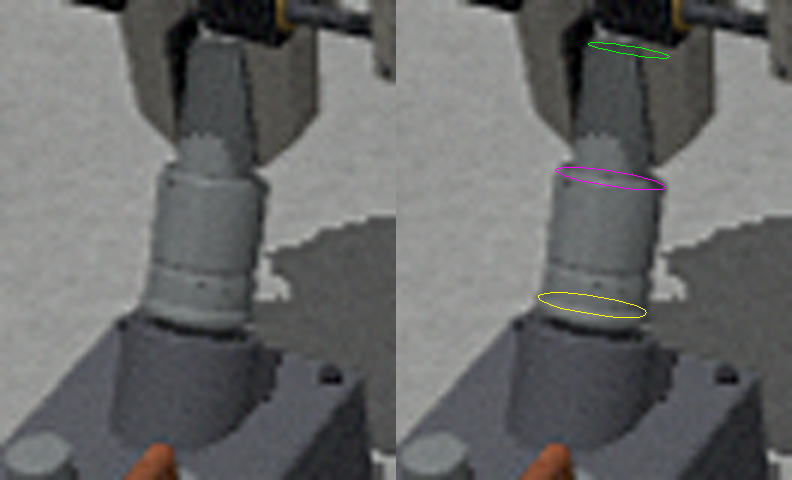

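The crop shows the skirt parallel to the predicted nipple axis, with its rim and the collar down on the boss at (200,320). The push is now about 30 N against a hard stop, with almost no further travel. Handing in.

```bash
python3 -c "
from cell import robot
print(robot.hand_in())"
```

```text
the job is handed in; nothing more can be done
None
```

I handed the job in with the steel coupler pushed home over the slanted nipple and the collar down on its stop, still gripped by the neck at 60 N and held with about 30 N. The judge returned no verdict, and the catch balls are hidden, so I inferred the snap from the push force and the last picture.

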